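# Open the filler of the edge-inking machine

### The arm

A 6-joint arm with a two-finger parallel gripper is mounted at the origin on the work surface. World frame = base frame: x ahead of the robot, y to its left, z up, the work surface at z = 0. Lengths are in m, angles in rad, forces in N, time in s.
With the tool pointing down it reaches from about 0.35 to 0.8 m from the base axis. Payload 7.3 kg.
Tool frame: the origin (TCP) lies between the finger pads; the fingertips stand 14 mm ahead of it and the grasp point (between the pads) lies 5 mm behind it (ctrl.tips_ahead is the distance from the TCP to the fingertips, in m); z points along the fingers, y is the line along which they close (so a half turn about z gives the same grasp; the last joint's range is limited). The gripper opens to 85 mm and grips with 20 to 120 N. Pads are 22 mm wide; open, the fingers measure 114 mm over their backs; the gripper's body (76 mm by 85 mm) begins 54 mm behind the grasp point. The pads swing forward as they close: fully open they stand 13 mm farther back than shut.
Start: joints at [-1.379, 0.342, 1.524, -0, 1.275, -0.146], TCP at [0.174, -0.495, 0.245] pointing down, gripper open.
Joint ranges: [-2.53, 2.53], [-0.77, 2.02], [0.04, 2.7], [-1, 4.14], [0.28, 2.66], [-3.11, 3.11]. Speed limits (rad/s): [2.57, 2.57, 3.14, 3.14, 3.14, 3.14].

### API

Orientations are given as a unit quaternion [w, x, y, z].
In Python, from workcell import ctrl gives the robot as it stands.
- The arm moves only by the tool carry_out, never from a script. Its argument "targets" is a list of rows, each an object of numbers: "gripper": the closure, from -1 (fully open) to 1 (shut); "x", "y", "z": the shift along the tool's x, y, z in m; "spin": the turn about the tool's z in degrees. A call has 1 to 10 rows; each row is the pose to reach, as a shift and turn from the pose commanded when the call began, along the tool's axes at that moment; what a row does not reach only later rows make up. A row lasts 1/10 s, in which the tool goes at most 50 mm and 8.59 degrees, less where a joint would pass 70% of its speed; a pose out of reach is approached as far as the arm can. A call with a gripper value outside its range is refused whole. The fingers move at their own pace and stop on an object; "squeeze" is the grip in N (left out, the last holds). Time passes only in rows, so rows that repeat a pose let the fingers close. It gives the time, the measured TCP pose, the force, the opening and the grip force at its end, in the units of the state.
- ctrl.observe(): the state, without advancing time (a new reading comes with each control period).
- ctrl.camera(name): name is "side" or "top"; returns (picture, depth): 480x640x3 uint8, blue, green, red; 480x640 float32, m along the optical axis (not along the pixel's ray), 0 where there is no reading.
- ctrl.camera_model(name): a dict with "intrinsics" (3x3 intrinsics, pixels), "R" (3x3) and "t" (3): a world point X has camera coordinates R X + t. Camera axes: x right, y down, z forward; pixel columns grow to the right and rows downward; lengths in m; the calibration is good to about 2 mm. A picture is of the moment at which its call begins. camera_model takes no time and is no camera call.
- ctrl.sign_off(): hands the job in; it is judged then, once.
The state is a dict: "time_s": time; "q": joint angles; "qvel": joint speeds; "effort": joint torques, N m; "ee_pos": TCP position; "ee_rot": TCP orientation; "wrist_force": force on the tool from outside, world axes, zero at the start; "ft_torque": the same for the moment, N m; "width": opening from 0.0 (shut) to 1.0 (fully open); "finger_force": force on a finger pad.
Only numpy, scipy, OpenCV 4.12 (cv2) and the standard library are available. Lean on these libraries where they do the work, as an engineer would, in place of code of your own. Each camera call takes 0.05 s, during which the arm holds its last target. There are 200 camera calls.

### The job

Get the leather edge-inking machine ready for refilling: first push its open drip drawer fully home until it clicks in, then take the black quarter-turn cap off the filler on top. Nobody remembers whether the cap has a left- or a right-hand thread, so try turning it both ways until you find the one that frees it, and finish while still holding the cap upright in the gripper, at rest and at least 6 cm clear above the filler it sat on, with the drawer still shut. Leave the jar and the stamp beside the machine where they are.

Things in the scene. Friction and masses are not known exactly. Their poses are not given: they have to be found in the camera images.
- machine: Grey edge-inking machine, fixed to the bench: base 255 x 170 mm, top at 75 mm, with a round ink tank (90 mm across, up to 96 mm) on it and a motor box (130 mm wide, up to 157 mm high) from 78 to 153 mm behind the filler axis. Origin on the bench under the filler axis; x points from the drawer front to the motor box (the way the drawer is pushed home), y to its left, z up.
- drip_drawer (a joint): How far the drip drawer stands open, in m: 0 is fully home. It slides with about 1 N of friction; from 13 mm on a sprung detent resists with up to about 8 N (more if pushed fast), at about 6 mm it gives and draws the drawer home against its stop.
- handle (a point): Middle of the drip drawer's steel bar handle: level, 10 mm thick, 80 mm long along the machine's y, axis 46 mm above the bench and 22 mm in front of the drawer front (134 x 50 mm); 132 mm in front of the filler axis when the drawer is home. It can be pushed from in front with closed fingertips pointing down.
- cap_mid (a point): Centre, half-way up, of the round black ribbed filler cap: 58 mm across, 45 mm high, 100 to 210 g, on the filler collar (this point is 132 mm above the bench). A ridge 48 x 9 mm, 4.5 mm high, crosses its top along the cap's x, nearly along the machine's x at the start; z is up. Room for fingers all round. It turns with hardly any friction. Hidden quarter-turn thread: see filler.
- filler (a point): Centre of the top of the filler collar (62 mm across, top 110 mm above the bench) under the cap's lower edge. Hidden thread, its hand differs each time: one way the cap turns some 5 to 22 degrees to a hard stop; the other way it turns on, and between 45 and 90 degrees from its start it lifts straight off. Before that it has 1.5 mm of play and is held down by the thread.
- jar_mid (a point): Bystander: centre of a loose ink jar, 56 mm across and 85 mm high, standing on the bench beside the machine.
- stamp: Bystander: a loose steel leather stamp, 115 mm long, 12 mm thick, lying on the bench beside the machine; origin at its underside.
Things that resemble listed ones, but are neither listed nor needed, are in the scene too. What is shaped like the part that bears cap_mid but orange or turquoise is not meant.

How it is judged:
By the outcome, as a careful person would: the job done as asked, in the order asked, and still so for the second after the job is handed in, while the arm keeps its last pose, push and grip.
It also fails if it takes over 54 s, if anything falls off the work surface, if the arm or the gripper's body presses on something with over 40 N, if the wrist force passes 120 N, or if a joint passes its speed limit or range.

## Working session

There is one attempt and no reset: what is moved stays moved. The work goes in short steps, Python scripts to look and compute and a tool call to move; the robot and the scene stay as the last step left them, time stands still between calls to the robot, and variables do not carry over. Pictures are saved under pics/ and viewed, at most 10 in all, crops included, and the job is handed in when it is done.

Besides the shell and the picture viewer there is one more tool, called after "Emit:" by a JSON object that holds its "method" and its "body", one argument or row to a line. carry_out: Moves the arm, as the interface text tells. Its arguments: {"type":"object","properties":{"targets":{"type":"array","items":{"type":"object","properties":{"gripper":{"type":"number"},"x":{"type":"number"},"y":{"type":"number"},"z":{"type":"number"},"spin":{"type":"number"}}}},"squeeze":{"type":"number"}},"required":["targets"]}

```bash
ls; mkdir -p pics
cat > h.py <<'E'
import numpy as np, cv2
from workcell import ctrl
def ray(cam,u,v):
    m=ctrl.camera_model(cam);K=np.array(m["intrinsics"]);R=np.array(m["R"]);t=np.array(m["t"])
    return -R.T@t, R.T@np.linalg.solve(K,[u,v,1.0])
def onplane(cam,u,v,z):
    c,d=ray(cam,u,v); return c+d*(z-c[2])/d[2]
def atdepth(cam,u,v,dep):
    c,d=ray(cam,u,v); return c+d*dep
def cloud(cam,dep):
    m=ctrl.camera_model(cam);K=np.array(m["intrinsics"]);R=np.array(m["R"]);t=np.array(m["t"])
    v,u=np.mgrid[:480,:640]
    P=np.stack([(u-K[0,2])/K[0,0]*dep,(v-K[1,2])/K[1,1]*dep,dep],-1)
    return (P-t)@R
E
python3 - <<'E'
from h import *
for n in("side","top"):
    p,d=ctrl.camera(n); cv2.imwrite(f"pics/{n}0.png",p); np.save(f"{n}0.npy",d)
s=ctrl.observe(); print(s)
E
```

```text
pics
{'time_s': 0.1, 'q': array([-1.37900766e+00,  3.42654996e-01,  1.52492592e+00,  1.72167472e-05,
        1.27543031e+00, -1.45956605e-01]), 'qvel': array([ 0.00141896, -0.00134884, -0.00292637, -0.00023106,  0.00073323,
        0.0010761 ]), 'effort': array([ 1.85373079e-03, -4.34447122e+01, -2.46489447e+01, -1.12795969e-04,
        4.64974641e-03,  8.83201046e-08]), 'ee_pos': array([ 0.17394441, -0.49497757,  0.2446929 ]), 'ee_rot': array([-7.09290040e-04,  9.85775045e-01,  1.68068609e-01, -8.02098085e-06]), 'wrist_force': array([ 0.67699733, -0.63849031, -0.40216802]), 'ft_torque': array([-0.0165909 ,  0.00160479,  0.02758862]), 'finger_force': 0.0, 'width': 1.0003826141440846}
```

View pics/top0.png

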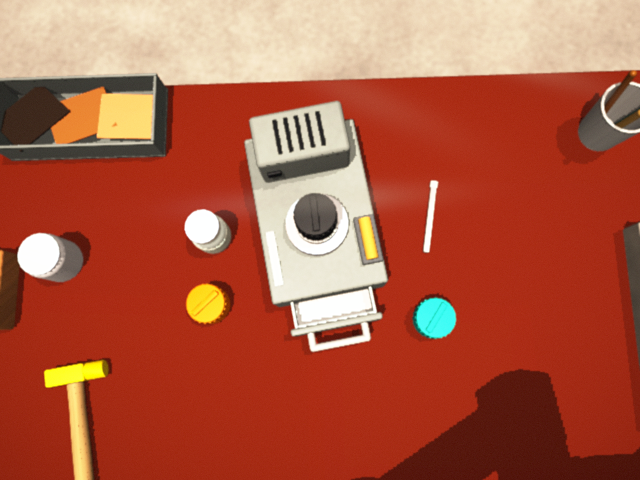

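View pics/side0.png

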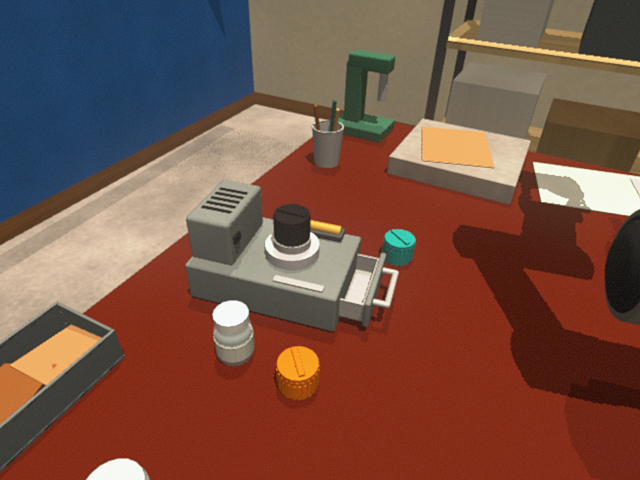

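The top view shows the machine in the middle, with the black cap at (316,216) and the open drawer's handle at (339,340). Look-alikes for the cap are orange (207,303) and turquoise (435,318), both loose on the bench. The jar is at (208,231), with another white one at (50,258), and the stamp is at (430,216). The side view shows the black cap at (292,225), on the tank. I choose the black one and will check it in a crop.

Run:
```python
from h import *
p=cv2.imread("pics/top0.png"); d=np.load("top0.npy"); P=cloud("top",d)
cv2.imwrite("pics/crop.png",cv2.resize(p[160:370,230:400],None,fx=2.8,fy=2.8,interpolation=cv2.INTER_CUBIC))
hsv=cv2.cvtColor(p,cv2.COLOR_BGR2HSV)
v,u=np.mgrid[:480,:640]
roi=(abs(u-316)<45)&(abs(v-216)<45)
m=roi&(hsv[...,2]<110)&(P[...,2]>.14)&(P[...,2]<.17)
q=P[m]; print("cap",m.sum(),np.median(q,0),q.min(0),q.max(0))
(c,r)=cv2.minEnclosingCircle(q[:,:2].astype(np.float32)); print("cap circ",c,r)
ri=P[m&(P[...,2]>.1565)]; 
if len(ri)>10: print("ridge",len(ri),cv2.minAreaRect(ri[:,:2].astype(np.float32)))
roi=(u>295)&(u<385)&(v>318)&(v<362)
m=roi&(P[...,2]>.035)&(P[...,2]<.06)&(hsv[...,1]<90)
n,l,st,ce=cv2.connectedComponentsWithStats(m.astype(np.uint8))
for i in range(1,n):
    if st[i,4]>60:
        q=P[l==i]; print("h",st[i],q.mean(0),q.min(0),q.max(0),cv2.minAreaRect(q[:,:2].astype(np.float32)))
# base top plane
m=(abs(P[...,2]-.075)<.005)&(u>230)&(u<400)&(v>100)&(v<320)
q=P[m]; print("base",m.sum(),np.median(q[:,2]),cv2.minAreaRect(q[:,:2].astype(np.float32)))
mb=(abs(P[...,2]-.157)<.006)&(u>230)&(u<370)&(v>90)&(v<180)
print("motor",cv2.minAreaRect(P[mb][:,:2].astype(np.float32)))
for nm,(a,b) in dict(jar=(208,225),stamp=(430,216),orange=(207,303),turq=(435,318)).items(): print(nm,P[b,a])
```

```text
cap 1272 [0.67330027 0.05663353 0.15656231] [0.64982975 0.02761158 0.14007838] [0.70634158 0.0833781  0.16363066]
cap circ (0.6779574155807495, 0.055806536227464676) 0.028867730870842934
ridge 654 ((0.6785902380943298, 0.05570057034492493), (0.054280079901218414, 0.05331498757004738), 56.7115364074707)
h [296 319  46   9  94] [0.5397272  0.06293974 0.0543865 ] [0.53409578 0.02425771 0.03634559] [0.54620071 0.09059426 0.05898025] ((0.5394889712333679, 0.05755583196878433), (0.06635211408138275, 0.01198914647102356), 88.75892639160156)
h [307 322  64  30 586] [0.51493056 0.0275762  0.05124003] [ 0.49953524 -0.01737484  0.03567207] [0.53997236 0.07451157 0.05567736] ((0.5195430517196655, 0.028263941407203674), (0.02699776366353035, 0.08951283246278763), 9.998461723327637)
base 10534 0.0763540342184111 ((0.7064055800437927, 0.061150677502155304), (0.2549315392971039, 0.17034119367599487), 10.009222030639648)
motor ((0.7926499843597412, 0.07618021965026855), (0.07569937407970428, 0.12951251864433289), 10.421846389770508)
jar [0.68241235 0.21482748 0.08715913]
stamp [ 0.70575152 -0.1202493   0.00993847]
orange [0.57195515 0.2226085  0.05085102]
turq [ 0.54381027 -0.11237605  0.05162513]
```

View pics/crop.png

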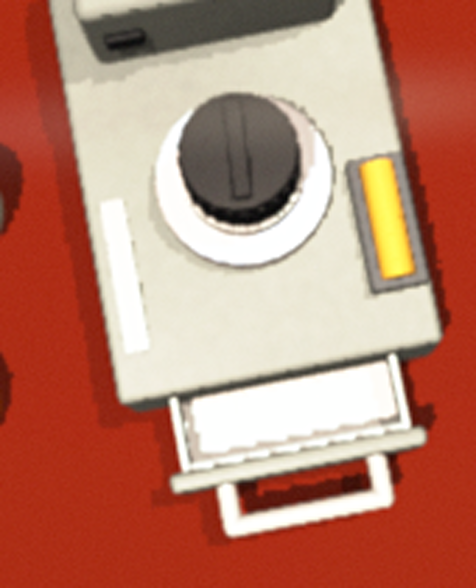

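The crop confirms the black ribbed cap on the tank collar, with its ridge along the machine axis. Measured values:
- **Cap:** (0.678, 0.0556), top about 0.155.
- **Machine yaw:** 10°.
- **Handle:** axis about (0.511, 0.026), so the drawer is about 37 mm open.

These agree with the given sizes. Next I move in front of the handle.

Emit:
{"method": "carry_out", "body": {
  "targets": [
    {"x": 0.446, "y": -0.387, "z": 0, "spin": 9.3, "gripper": 1},
    {"x": 0.446, "y": -0.387, "z": 0, "spin": 9.3, "gripper": 1},
    {"x": 0.446, "y": -0.387, "z": 0, "spin": 9.3, "gripper": 1},
    {"x": 0.446, "y": -0.387, "z": 0, "spin": 9.3, "gripper": 1},
    {"x": 0.446, "y": -0.387, "z": 0, "spin": 9.3, "gripper": 1},
    {"x": 0.446, "y": -0.387, "z": 0, "spin": 9.3, "gripper": 1},
    {"x": 0.446, "y": -0.387, "z": 0, "spin": 9.3, "gripper": 1},
    {"x": 0.446, "y": -0.387, "z": 0, "spin": 9.3, "gripper": 1},
    {"x": 0.446, "y": -0.387, "z": 0, "spin": 9.3, "gripper": 1},
    {"x": 0.446, "y": -0.387, "z": 0, "spin": 9.3, "gripper": 1}
  ]
}}

```text
time_s: 1.1
ee_pos: [0.4222, -0.0589, 0.2453]
ee_rot: [0.0, 0.996, 0.088, 0.0]
wrist_force: [0.0, -1.1, -0.3]
width: 0.0
finger_force: 0.0
```

```bash
cat > st.py <<'E'
from h import *
s=ctrl.observe(); w,x,y,z=s["ee_rot"]
yaw=np.degrees(2*np.arctan2(y,x)); p=s["ee_pos"]
print("t %.2f"%s["time_s"],p.round(4),"yaw %.1f"%yaw,"q6 %.2f"%s["q"][5],"F",s["wrist_force"].round(1),"M",s["ft_torque"].round(2),"w %.3f ff %.1f"%(s["width"],s["finger_force"]),"tips",ctrl.tips_ahead)
# in machine frame (origin filler)
a=np.radians(10.1);C=np.array([.678,.0556]);e=p[:2]-C
print("machine x %.4f y %.4f"%(e@[np.cos(a),np.sin(a)],e@[-np.sin(a),np.cos(a)]))
E
python3 st.py
```

```text
t 1.10 [ 0.4222 -0.0589  0.2453] yaw 10.1 q6 1.08 F [ 0.  -1.1 -0.3] M [-0.03 -0.05 -0.  ] w 0.000 ff 0.0 tips 0.014
machine x -0.2719 y -0.0679
```

Emit:
{"method": "carry_out", "body": {
  "targets": [
    {"x": 0.045, "y": -0.06, "z": 0.1, "gripper": 1},
    {"x": 0.045, "y": -0.06, "z": 0.1, "gripper": 1},
    {"x": 0.045, "y": -0.06, "z": 0.1, "gripper": 1},
    {"x": 0.045, "y": -0.06, "z": 0.1, "gripper": 1},
    {"x": 0.045, "y": -0.06, "z": 0.1, "gripper": 1}
  ]
}}

```text
validation failed for argument at $.ta...
```

Run:
```python
import runpy; runpy.run_path("st.py")
from h import *
p,d=ctrl.camera("side"); cv2.imwrite("pics/side1.png",p[180:480,200:640])
```

```text
t 1.10 [ 0.4222 -0.0589  0.2453] yaw 10.1 q6 1.08 F [ 0.  -1.1 -0.3] M [-0.03 -0.05 -0.  ] w 0.000 ff 0.0 tips 0.014
machine x -0.2719 y -0.0679
```

View pics/side1.png

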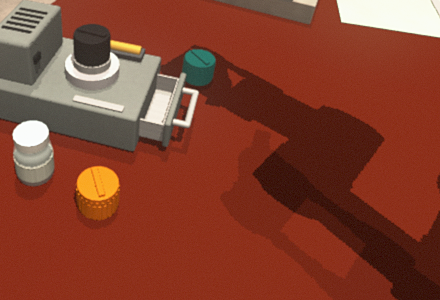

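The picture shows only the arm's shadow, with the scene unchanged. The move was refused, probably because `spin` was missing, so I repeat it with all the fields.

Emit:
{"method": "carry_out", "body": {
  "targets": [
    {"x": 0.045, "y": -0.06, "z": 0.1, "spin": 0, "gripper": 1},
    {"x": 0.045, "y": -0.06, "z": 0.1, "spin": 0, "gripper": 1},
    {"x": 0.045, "y": -0.06, "z": 0.1, "spin": 0, "gripper": 1},
    {"x": 0.045, "y": -0.06, "z": 0.1, "spin": 0, "gripper": 1},
    {"x": 0.045, "y": -0.06, "z": 0.1, "spin": 0, "gripper": 1}
  ]
}}

```text
time_s: 1.65
ee_pos: [0.4554, 0.0058, 0.1454]
ee_rot: [0.0, 0.996, 0.088, -0.0]
wrist_force: [-0.8, -0.7, 0.6]
width: -0.001
finger_force: 0.0
```

```bash
python3 st.py
```

```text
t 1.65 [0.4554 0.0058 0.1454] yaw 10.1 q6 1.24 F [-0.8 -0.7  0.6] M [-0.04  0.03 -0.01] w -0.001 ff 0.0 tips 0.014
machine x -0.2279 y -0.0100
```

Emit:
{"method": "carry_out", "body": {
  "targets": [
    {"x": 0, "y": -0.01, "z": 0.05, "spin": 0, "gripper": 1},
    {"x": 0, "y": -0.01, "z": 0.098, "spin": 0, "gripper": 1},
    {"x": 0.01, "y": -0.01, "z": 0.098, "spin": 0, "gripper": 1},
    {"x": 0.02, "y": -0.01, "z": 0.098, "spin": 0, "gripper": 1},
    {"x": 0.027, "y": -0.01, "z": 0.098, "spin": 0, "gripper": 1},
    {"x": 0.034, "y": -0.01, "z": 0.098, "spin": 0, "gripper": 1},
    {"x": 0.039, "y": -0.01, "z": 0.098, "spin": 0, "gripper": 1},
    {"x": 0.044, "y": -0.01, "z": 0.098, "spin": 0, "gripper": 1},
    {"x": 0.049, "y": -0.01, "z": 0.098, "spin": 0, "gripper": 1},
    {"x": 0.054, "y": -0.01, "z": 0.098, "spin": 0, "gripper": 1}
  ]
}}

```text
time_s: 2.65
ee_pos: [0.5071, 0.0253, 0.0474]
ee_rot: [0.0, 0.996, 0.088, -0.0]
wrist_force: [-2.0, -0.4, 0.7]
width: 0.002
finger_force: 0.7
```

Run:
```python
import runpy; runpy.run_path("st.py")
from h import *
p,d=ctrl.camera("side"); cv2.imwrite("pics/side2.png",p[180:480,200:640])
```

```text
t 2.65 [0.5071 0.0253 0.0474] yaw 10.1 q6 1.29 F [-2.  -0.4  0.7] M [-0.03  0.18  0.03] w 0.002 ff 0.7 tips 0.014
machine x -0.1736 y 0.0001
```

View pics/side2.png

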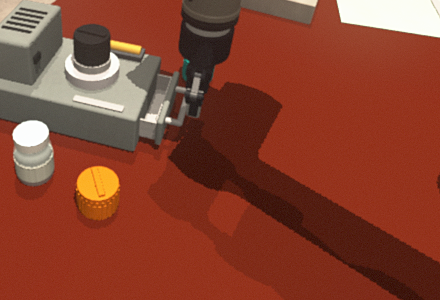

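The fingers are on the handle bar (about (190,110) in the crop) and pushing with about 2 N. I keep pushing slowly.

Emit:
{"method": "carry_out", "body": {
  "targets": [
    {"x": 0.003, "y": 0, "z": 0, "spin": 0, "gripper": 1},
    {"x": 0.006, "y": 0, "z": 0, "spin": 0, "gripper": 1},
    {"x": 0.009, "y": 0, "z": 0, "spin": 0, "gripper": 1},
    {"x": 0.011, "y": 0, "z": 0, "spin": 0, "gripper": 1},
    {"x": 0.013, "y": 0, "z": 0, "spin": 0, "gripper": 1},
    {"x": 0.015, "y": 0, "z": 0, "spin": 0, "gripper": 1},
    {"x": 0.017, "y": 0, "z": 0, "spin": 0, "gripper": 1},
    {"x": 0.019, "y": 0, "z": 0, "spin": 0, "gripper": 1},
    {"x": 0.021, "y": 0, "z": 0, "spin": 0, "gripper": 1},
    {"x": 0.023, "y": 0, "z": 0, "spin": 0, "gripper": 1}
  ]
}}

```text
time_s: 3.7
ee_pos: [0.5284, 0.029, 0.0471]
ee_rot: [-0.0, 0.996, 0.088, -0.002]
wrist_force: [-4.1, -1.4, 1.9]
width: 0.0
finger_force: 2.4
```

```bash
python3 st.py
```

```text
t 3.70 [0.5284 0.029  0.0471] yaw 10.1 q6 1.31 F [-4.1 -1.4  1.9] M [-0.16  0.7   0.06] w 0.000 ff 2.4 tips 0.014
machine x -0.1520 y 0.0001
```

Emit:
{"method": "carry_out", "body": {
  "targets": [
    {"x": 0.002, "y": 0, "z": 0, "spin": 0, "gripper": 1},
    {"x": 0.004, "y": 0, "z": 0, "spin": 0, "gripper": 1},
    {"x": 0.006, "y": 0, "z": 0, "spin": 0, "gripper": 1},
    {"x": 0.006, "y": 0, "z": 0, "spin": 0, "gripper": 1}
  ]
}}

```text
time_s: 4.1
ee_pos: [0.5339, 0.03, 0.0471]
ee_rot: [0.0, 0.996, 0.088, -0.002]
wrist_force: [-9.1, -2.2, 6.2]
width: 0.0
finger_force: 4.3
```

```bash
python3 st.py
```

```text
t 4.10 [0.5339 0.03   0.0471] yaw 10.1 q6 1.31 F [-9.1 -2.2  6.2] M [-0.38  1.3  -0.02] w 0.000 ff 4.3 tips 0.014
machine x -0.1463 y 0.0001
```

Emit:
{"method": "carry_out", "body": {
  "targets": [
    {"x": 0.002, "y": 0, "z": 0, "spin": 0, "gripper": 1},
    {"x": 0.004, "y": 0, "z": 0, "spin": 0, "gripper": 1},
    {"x": 0.004, "y": 0, "z": 0, "spin": 0, "gripper": 1}
  ]
}}

```text
time_s: 4.4
ee_pos: [0.5342, 0.0302, 0.0469]
ee_rot: [0.0, 0.996, 0.088, -0.006]
wrist_force: [-20.3, -6.5, 15.6]
width: 0.001
finger_force: 10.9
```

```bash
python3 st.py
```

```text
t 4.40 [0.5342 0.0302 0.0469] yaw 10.1 q6 1.31 F [-20.3  -6.5  15.6] M [-1.15  3.14 -0.05] w 0.001 ff 10.9 tips 0.014
machine x -0.1460 y 0.0002
```

The motion has stopped at 20 N, so the drawer is against its hard stop. I back off and check.

Emit:
{"method": "carry_out", "body": {
  "targets": [
    {"x": -0.03, "y": 0, "z": 0, "spin": 0, "gripper": 1},
    {"x": -0.05, "y": 0, "z": 0, "spin": 0, "gripper": 1},
    {"x": -0.06, "y": 0, "z": -0.05, "spin": 0, "gripper": 1},
    {"x": -0.06, "y": 0, "z": -0.1, "spin": 0, "gripper": -1},
    {"x": -0.06, "y": 0, "z": -0.15, "spin": 0, "gripper": -1},
    {"x": -0.06, "y": 0, "z": -0.2, "spin": 0, "gripper": -1},
    {"x": -0.06, "y": 0, "z": -0.2, "spin": 0, "gripper": -1}
  ]
}}

```text
time_s: 5.1
ee_pos: [0.4843, 0.0203, 0.2544]
ee_rot: [0.001, 0.996, 0.088, 0.008]
wrist_force: [0.5, 0.3, -0.3]
width: 0.678
finger_force: 0.0
```

Run:
```python
import runpy; runpy.run_path("st.py")
from h import *
p,d=ctrl.camera("side"); P=cloud("side",d); cv2.imwrite("pics/side3.png",p[180:420,180:480])
a=np.radians(10.1);e=P[...,:2]-[.678,.0556]
X=e@[np.cos(a),np.sin(a)];Y=e@[-np.sin(a),np.cos(a)];Z=P[...,2]
m=(d>0)&(X<-.115)&(X>-.25)&(abs(Y)<.05)&(abs(Z-.046)<.008)
print(m.sum(),np.percentile(X[m],[1,10,50,90]) if m.any() else "")
```

```text
t 5.10 [0.4843 0.0203 0.2544] yaw 10.1 q6 1.28 F [ 0.5  0.3 -0.3] M [ 0.01 -0.03 -0.05] w 0.678 ff 0.0 tips 0.014
machine x -0.1969 y -0.0008
315 [-0.13562899 -0.13469654 -0.12952974 -0.11931854]
```

View pics/side3.png

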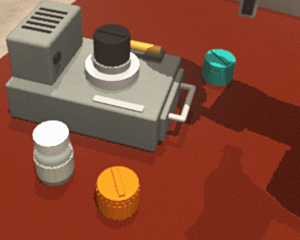

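The drawer front is flush and the handle front is at machine x = -0.136, so it is home. Next I go above the cap, unspinning for wrist range.

Emit:
{"method": "carry_out", "body": {
  "targets": [
    {"x": 0.197, "y": -0.001, "z": 0, "spin": -40, "gripper": -1},
    {"x": 0.197, "y": -0.001, "z": 0, "spin": -40, "gripper": -1},
    {"x": 0.197, "y": -0.001, "z": 0, "spin": -40, "gripper": -1},
    {"x": 0.197, "y": -0.001, "z": 0, "spin": -40, "gripper": -1},
    {"x": 0.197, "y": -0.001, "z": 0, "spin": -40, "gripper": -1},
    {"x": 0.197, "y": -0.001, "z": 0, "spin": -40, "gripper": -1},
    {"x": 0.197, "y": -0.001, "z": 0, "spin": -40, "gripper": -1}
  ]
}}

```text
time_s: 5.85
ee_pos: [0.6737, 0.0559, 0.2458]
ee_rot: [-0.0, 0.907, 0.422, -0.001]
wrist_force: [0.3, -0.4, -0.4]
width: 1.004
finger_force: 0.0
```

```bash
python3 st.py
```

```text
t 5.85 [0.6737 0.0559 0.2458] yaw 49.9 q6 0.67 F [ 0.3 -0.4 -0.4] M [-0.02 -0.02 -0.01] w 1.004 ff 0.0 tips 0.014
machine x -0.0042 y 0.0011
```

Emit:
{"method": "carry_out", "body": {
  "targets": [
    {"x": 0.0025, "y": 0.0035, "z": 0.0, "spin": 0, "gripper": -1},
    {"x": 0.0025, "y": 0.0035, "z": 0.03, "spin": 0, "gripper": -1},
    {"x": 0.0025, "y": 0.0035, "z": 0.06, "spin": 0, "gripper": -1},
    {"x": 0.0025, "y": 0.0035, "z": 0.08, "spin": 0, "gripper": -1},
    {"x": 0.0025, "y": 0.0035, "z": 0.1, "spin": 0, "gripper": -1},
    {"x": 0.0025, "y": 0.0035, "z": 0.115, "spin": 0, "gripper": -1},
    {"x": 0.0025, "y": 0.0035, "z": 0.115, "spin": 0, "gripper": -1}
  ]
}}

```text
time_s: 6.55
ee_pos: [0.677, 0.0553, 0.1308]
ee_rot: [-0.001, 0.906, 0.422, -0.002]
wrist_force: [-0.3, 0.6, 0.1]
width: 1.004
finger_force: 0.0
```

```bash
python3 st.py
```

```text
t 6.55 [0.677  0.0553 0.1308] yaw 50.0 q6 0.67 F [-0.3  0.6  0.1] M [-0.01  0.02 -0.03] w 1.004 ff 0.0 tips 0.014
machine x -0.0010 y -0.0001
```

Emit:
{"method": "carry_out", "body": {
  "targets": [
    {"x": 0, "y": 0, "z": 0, "spin": 0, "gripper": 1},
    {"x": 0, "y": 0, "z": 0, "spin": 0, "gripper": 1},
    {"x": 0, "y": 0, "z": 0, "spin": 0, "gripper": 1},
    {"x": 0, "y": 0, "z": 0, "spin": 0, "gripper": 1},
    {"x": 0, "y": 0, "z": 0, "spin": 0, "gripper": 1},
    {"x": 0, "y": 0, "z": 0, "spin": 0, "gripper": 1}
  ],
  "squeeze": 40
}}

```text
time_s: 7.15
ee_pos: [0.6793, 0.0555, 0.1344]
ee_rot: [0.001, 0.906, 0.423, 0.001]
wrist_force: [-1.4, 0.4, 6.8]
width: 0.672
finger_force: 43.5
```

```bash
python3 st.py
```

```text
t 7.15 [0.6793 0.0555 0.1344] yaw 50.0 q6 0.67 F [-1.4  0.4  6.8] M [ 0.05  0.18 -0.03] w 0.672 ff 43.5 tips 0.014
machine x 0.0012 y -0.0004
```

Emit:
{"method": "carry_out", "body": {
  "targets": [
    {"x": 0, "y": 0, "z": -0.003, "spin": 0, "gripper": 1},
    {"x": 0, "y": 0, "z": -0.003, "spin": 4, "gripper": 1},
    {"x": 0, "y": 0, "z": -0.003, "spin": 8, "gripper": 1},
    {"x": 0, "y": 0, "z": -0.003, "spin": 8, "gripper": 1}
  ]
}}

```text
time_s: 7.55
ee_pos: [0.6783, 0.0555, 0.1351]
ee_rot: [-0.0, 0.934, 0.358, -0.0]
wrist_force: [-0.5, 0.3, -1.1]
width: 0.669
finger_force: 46.1
```

```bash
python3 st.py
```

```text
t 7.55 [0.6783 0.0555 0.1351] yaw 42.0 q6 0.81 F [-0.5  0.3 -1.1] M [-0.    0.03  0.02] w 0.669 ff 46.1 tips 0.014
machine x 0.0003 y -0.0001
```

Emit:
{"method": "carry_out", "body": {
  "targets": [
    {"x": 0, "y": 0, "z": 0, "spin": 5, "gripper": 1},
    {"x": 0, "y": 0, "z": 0, "spin": 10, "gripper": 1},
    {"x": 0, "y": 0, "z": 0, "spin": 14, "gripper": 1},
    {"x": 0, "y": 0, "z": 0, "spin": 18, "gripper": 1},
    {"x": 0, "y": 0, "z": 0, "spin": 18, "gripper": 1}
  ]
}}

```text
time_s: 8.05
ee_pos: [0.6789, 0.0564, 0.1353]
ee_rot: [-0.0, 0.978, 0.21, 0.001]
wrist_force: [1.7, 2.4, -2.7]
width: 0.669
finger_force: 51.6
```

```bash
python3 st.py
```

```text
t 8.05 [0.6789 0.0564 0.1353] yaw 24.2 q6 1.12 F [ 1.7  2.4 -2.7] M [ 0.57 -0.41  0.9 ] w 0.669 ff 51.6 tips 0.014
machine x 0.0010 y 0.0006
```

The torque is 0.9 N·m, so this way is blocked. I turn the other way.

Emit:
{"method": "carry_out", "body": {
  "targets": [
    {"x": 0, "y": 0, "z": 0, "spin": -6, "gripper": 1},
    {"x": 0, "y": 0, "z": 0, "spin": -13, "gripper": 1},
    {"x": 0, "y": 0, "z": 0, "spin": -20, "gripper": 1},
    {"x": 0, "y": 0, "z": 0, "spin": -27, "gripper": 1},
    {"x": 0, "y": 0, "z": 0, "spin": -34, "gripper": 1},
    {"x": 0, "y": 0, "z": 0, "spin": -41, "gripper": 1},
    {"x": 0, "y": 0, "z": 0, "spin": -48, "gripper": 1},
    {"x": 0, "y": 0, "z": 0, "spin": -53, "gripper": 1},
    {"x": 0, "y": 0, "z": 0, "spin": -56, "gripper": 1},
    {"x": 0, "y": 0, "z": 0, "spin": -56, "gripper": 1}
  ]
}}

```text
time_s: 9.05
ee_pos: [0.6783, 0.0553, 0.1351]
ee_rot: [-0.0, 0.765, 0.644, -0.0]
wrist_force: [0.5, 0.1, -1.2]
width: 0.669
finger_force: 51.8
```

```bash
python3 st.py
```

```text
t 9.05 [0.6783 0.0553 0.1351] yaw 80.2 q6 0.14 F [ 0.5  0.1 -1.2] M [ 0.01 -0.02  0.06] w 0.669 ff 51.8 tips 0.014
machine x 0.0002 y -0.0004
```

Emit:
{"method": "carry_out", "body": {
  "targets": [
    {"x": 0, "y": 0, "z": 0, "spin": -6, "gripper": 1},
    {"x": 0, "y": 0, "z": 0, "spin": -13, "gripper": 1},
    {"x": 0, "y": 0, "z": 0, "spin": -20, "gripper": 1},
    {"x": 0, "y": 0, "z": 0, "spin": -27, "gripper": 1},
    {"x": 0, "y": 0, "z": 0, "spin": -34, "gripper": 1},
    {"x": 0, "y": 0, "z": 0, "spin": -41, "gripper": 1},
    {"x": 0, "y": 0, "z": 0, "spin": -47, "gripper": 1},
    {"x": 0, "y": 0, "z": 0, "spin": -53, "gripper": 1},
    {"x": 0, "y": 0, "z": 0, "spin": -57, "gripper": 1},
    {"x": 0, "y": 0, "z": 0, "spin": -57, "gripper": 1}
  ]
}}

```text
time_s: 10.05
ee_pos: [0.6783, 0.0553, 0.1352]
ee_rot: [-0.0, 0.366, 0.931, -0.0]
wrist_force: [-0.1, 0.7, -0.5]
width: 0.67
finger_force: 51.8
```

```bash
python3 st.py
```

```text
t 10.05 [0.6783 0.0553 0.1352] yaw 137.1 q6 -0.85 F [-0.1  0.7 -0.5] M [ 0.05  0.02 -0.04] w 0.670 ff 51.8 tips 0.014
machine x 0.0003 y -0.0003
```

Turned 87° past the start with no torque. I try a gentle lift.

Emit:
{"method": "carry_out", "body": {
  "targets": [
    {"x": 0, "y": 0, "z": -0.002, "spin": 0, "gripper": 1},
    {"x": 0, "y": 0, "z": -0.004, "spin": 0, "gripper": 1},
    {"x": 0, "y": 0, "z": -0.006, "spin": 0, "gripper": 1},
    {"x": 0, "y": 0, "z": -0.006, "spin": 0, "gripper": 1}
  ]
}}

```text
time_s: 10.45
ee_pos: [0.6787, 0.0555, 0.1418]
ee_rot: [0.0, 0.366, 0.931, 0.0]
wrist_force: [0.7, 0.5, -2.6]
width: 0.666
finger_force: 51.8
```

```bash
python3 st.py
```

```text
t 10.45 [0.6787 0.0555 0.1418] yaw 137.0 q6 -0.85 F [ 0.7  0.5 -2.6] M [0.02 0.01 0.02] w 0.666 ff 51.8 tips 0.014
machine x 0.0007 y -0.0002
```

Emit:
{"method": "carry_out", "body": {
  "targets": [
    {"x": 0, "y": 0, "z": -0.01, "spin": 0, "gripper": 1},
    {"x": 0, "y": 0, "z": -0.025, "spin": 0, "gripper": 1},
    {"x": 0, "y": 0, "z": -0.045, "spin": 0, "gripper": 1},
    {"x": 0, "y": 0, "z": -0.065, "spin": 0, "gripper": 1},
    {"x": 0, "y": 0, "z": -0.085, "spin": 0, "gripper": 1},
    {"x": 0, "y": 0, "z": -0.095, "spin": 0, "gripper": 1},
    {"x": 0, "y": 0, "z": -0.1, "spin": 0, "gripper": 1},
    {"x": 0, "y": 0, "z": -0.1, "spin": 0, "gripper": 1},
    {"x": 0, "y": 0, "z": -0.1, "spin": 0, "gripper": 1},
    {"x": 0, "y": 0, "z": -0.1, "spin": 0, "gripper": 1}
  ]
}}

```text
time_s: 11.45
ee_pos: [0.6781, 0.0555, 0.24]
ee_rot: [-0.001, 0.366, 0.931, -0.0]
wrist_force: [0.5, 0.1, -2.4]
width: 0.666
finger_force: 51.8
```

Run:
```python
import runpy; runpy.run_path("st.py")
from h import *
p,d=ctrl.camera("side"); P=cloud("side",d); cv2.imwrite("pics/side4.png",p[60:420,150:550])
a=np.radians(10.1);e=P[...,:2]-[.678,.0556]
X=e@[np.cos(a),np.sin(a)];Y=e@[-np.sin(a),np.cos(a)];Z=P[...,2]
m=(d>0)&(X<-.115)&(X>-.25)&(abs(Y)<.05)&(abs(Z-.046)<.008)
print(np.percentile(X[m],[1,10,50,90]))
```

```text
t 11.45 [0.6781 0.0555 0.24  ] yaw 137.1 q6 -0.85 F [ 0.5  0.1 -2.4] M [-0.    0.01  0.04] w 0.666 ff 51.8 tips 0.014
machine x 0.0001 y -0.0001
[-0.13562049 -0.13465545 -0.12952516 -0.11921883]
```

View pics/side4.png

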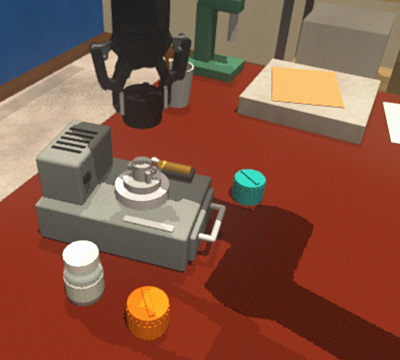

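The black cap is held upright at (143,105), well clear of the bare filler at (143,170). The drawer is still shut, and the jar has not moved. I hand it in.

```bash
python3 -c "
from workcell import ctrl
print(ctrl.observe()['qvel'].round(3)); print(ctrl.sign_off())"
```

```text
[ 0.001 -0.001 -0.005  0.001  0.001 -0.001]
the job is handed in; nothing more can be done
None
```

The drawer is pushed home against its stop, and the cap came off turning counter-clockwise seen from above; the gripper is holding it upright and still about 10 cm above the filler, and the job was handed in at about 11.5 s, with neither the jar nor the stamp touched.

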